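# Unhook a cured denture flask and crack it open

### The job

The cured denture flask has to be looked into. Knock the red sprung plunger of its stand fully down with the mallet (not with the hand) so that the hook swings off the upper half, and lay the mallet back down on the table, clear of the stand. Then take the upper half by its black handle, break it free of its sticky seal and hold it about 15 mm open, finishing while you still hold it there; never let it jump up 30 mm or more, which would tear the denture out, and leave the cream cast, the green bowl beside it, the blue bur stand and the little glass dish where they are.

Things in the scene. Friction and masses are not known exactly. Their poses are not given: they have to be found in the camera images.
- stand: Denture flask in its bench stand, which does not move. Grey base plate 10 mm thick (x -108..62, y +-72 mm), brass lower half 96 x 90 mm up to z 44, two guide posts (diameter 11 at x 0, y +-58, up to z 95). On the -x side: dark hook (up to z 68) and at x -88 a grey tower (up to z 58) with the red plunger. Origin: on the table under the flask's middle; z up.
- plunger: Red round head, diameter 22 mm, 8 mm thick, of the sprung release plunger on top of the tower. Origin: middle of its flat top, which stands 84 mm above the table when up and 72 mm when fully down.
- release (a joint): Travel of the plunger in m: 0 = up, 0.012 = fully down on its stop. Sprung but gummed with plaster: it takes 6 to 8 N to move and stays where it was driven. It turns the hook, which is clear of the upper half from 0.0105 on.
- lid_handle (a point): Black handle of the flask's brass upper half: a level bar, diameter 15 mm, 50 mm long, in a steel bow 68 mm wide. Origin: middle of the bar, 110 mm above the table when shut, 33 mm above the upper half's steel top (upper half 96 x 90 mm). The bar runs along this point's y (the stand's y); grip it from above across x. z up.
- upper_half: The flask's upper half with its handle: brass, 96 x 90 mm, 33 mm tall with its steel top, two ears on the guide posts. Origin: middle of its underside (44 mm above the table when shut); axes as the stand's.
- lid (a joint): How far the upper half is raised on its posts, in m: 0 = shut, stop at 0.045; straight up. Locked while the hook is on (2 mm of play). Then the rubber seal resists, by about 12 N on top of the weight (4 to 6 N) at 1.5 to 3 mm, and lets go suddenly before 5 mm; above that only the weight is left. Released, it drops shut and seals again.
- mallet: Small mallet, about 0.2 kg: round upright head, diameter 46 mm, 56 mm tall, a white nylon face at each end; pale wooden handle 17 mm wide, 20 mm tall, running level from the head along this body's -x to x = -153 mm, its middle 28 mm above the lower face, on which the mallet stands. Origin: middle of the lower face; z up.
- mallet_grip (a point): Point on the middle line of the mallet's handle where it balances well enough to be held, 55 mm from the head's axis, 28 mm above the lower face.
- cast_1: Cream plaster dental cast, 53 x 58 x 26 mm, a bystander. Origin: middle of its underside.
- mixing_bowl: Green mixing bowl, diameter 87 mm, 43 mm tall, a bystander. Origin: middle of its underside.
- bur_stand: Round blue bur stand with mounted points, diameter 61 mm, 32 mm tall, a bystander. Origin: middle of its underside.
- dappen_dish: Small glass dish, 31 x 31 x 16 mm, a bystander. Origin: middle of its underside.

How it is judged:
By the outcome, as a careful person would: the job done as asked, in the order asked, and still so for the second after the job is handed in, while the arm keeps its last pose, push and grip.
It also fails if it takes over 51 s, if anything falls off the work surface, if the arm or the gripper's body presses on something with over 40 N, if the wrist force passes 120 N, or if a joint passes its speed limit or range.

### The arm

A 6-joint arm with a two-finger parallel gripper is mounted at the origin on a cart in front of the work surface, level with it; the furniture and walls round the work are solid. World frame = base frame: x ahead of the robot, y to its left, z up, the work surface at z = 0. Lengths are in m, angles in rad, forces in N, time in s.
With the tool pointing down it reaches from about 0.15 to 0.775 m from the base axis. Payload 6.1 kg.
Tool frame: the origin (TCP) lies on the mounting face of the last link; the fingertips stand 173 mm ahead of it and the grasp point (between the pads) lies 155 mm ahead of it (robot.hold_point_z is the distance from the TCP to the grasp point, in m); z points along the fingers, y is the line along which they close (so a half turn about z gives the same grasp; the last joint's range is limited). The gripper opens to 85 mm and grips with 20 to 120 N. Pads are 22 mm wide; open, the fingers measure 114 mm over their backs; the gripper's body (76 mm by 85 mm) begins 54 mm behind the grasp point. The pads swing forward as they close: fully open they stand 13 mm farther back than shut.
Start: joints at [-1.166, 0.126, -0.04, 1.405, 0, 1.571], TCP at [0.207, -0.483, 0.405] pointing down, gripper open.
Joint ranges: [-2.72, 2.72], [-0.95, 1.95], [-1.27, 1.35], [-1.78, 2.02], [-1.46, 1.47], [-3.14, 3.14]. Speed limits (rad/s): [2.39, 2.39, 3.01, 3.14, 3.14, 3.14].

### API

Orientations are given as a rotation vector (axis times angle).
In Python, from plant import robot, viewer, finder gives the robot as it stands. The module is installed in compiled form; this text tells all that it offers.
- The arm moves only by the tool servo_tool, never from a script. Its arguments are lists of equal length, an entry for each row: "jaw": the gripper's target within -1 to 1 (fully open at 1, half-way at 0, shut at -1); "linear": the shift along the world's x, y, z in m, a list of three; "dr": the turn, a rotation vector about the world's x, y, z in rad, a list of three. In form: {"jaw": [jaw, ...], "linear": [[x, y, z], ...], "dr": [[ax, ay, az], ...]}. A call has 1 to 12 rows; each row is the pose to reach, as a shift and turn from the pose commanded when the call began; what a row does not reach only later rows make up. A row lasts 1/10 s, in which the tool goes at most 50 mm and 8.59 degrees, less where a joint would pass 70% of its speed; a pose out of reach is approached as far as the arm can. A call with a gripper value outside its range is refused whole. The fingers move at their own pace and stop on an object; "grip_force" is the grip in N (left out, the last holds). Time passes only in rows, so rows that repeat a pose let the fingers close. It gives the time, the measured TCP pose, the force, the opening and the grip force at its end, in the units of the state.
- robot.state(): the state, without advancing time (a new reading comes with each control period).
- viewer.grab_frame(name): name is "side" or "top" or "wrist"; returns the picture (480x640x3 uint8, blue, green, red); there is no depth.
- viewer.camera_info(name): a dict with "fx", "fy", "cx", "cy" (pixels), "R" (3x3) and "t" (3): a world point X has camera coordinates R X + t; the wrist camera has in their place "hand_eye" (4x4, takes a point from camera to tool coordinates, whose origin is the TCP and whose axes are the flange's). Camera axes: x right, y down, z forward; pixel columns grow to the right and rows downward; lengths in m; the calibration is good to about 2 mm. The wrist camera is an equidistant fisheye: a pixel r from the principal point sees the ray r / f radians off the axis. A picture is of the moment at which its call begins: read the wrist's pose just before it. camera_info takes no time and is no camera call.
- robot.close_job(): hands the job in; it is judged then, once.
Trained networks look in the newest picture that a camera, given by its name, has taken for a name from the list of things; names that differ only in an ending like _2 or _b are one class to them, and where a whole thing is asked for, a point or a joint stands for the part that bears it (a point fixed in the world has none). Each returns a list of dicts, best first, with "confidence" (0 to 1); they miss things now and then, are a little off and sometimes report something else, mostly with a low value. They report only what shows in the picture. A call takes as long as a camera call.
- finder.look_for(camera, query): "xyz" ([x, y, z] in m, in the coordinates of the camera as it stood for that picture, good to about 4 mm: the middle of the surface that is visible of it).
- finder.outline_of(camera, query): "mask" (480x640 bool, what is visible of it).
- finder.mark_of(camera, query): "xyz" ([x, y, z] in m, in the coordinates of the camera as it stood for that picture, good to about 4 mm: a listed point, or the origin of a listed thing).
The state is a dict: "time": time; "q": joint angles; "dq": joint speeds; "effort": joint torques, N m; "tool_pos": TCP position; "tcp_rot": TCP orientation; "force": force on the tool from outside, world axes, zero at the start; "moment": the same for the moment, N m; "finger_gap": finger opening in m; "finger_force": force on a finger pad.
Only numpy, scipy, OpenCV 4.12 (cv2) and the standard library are available. Lean on these libraries where they do the work, as an engineer would, in place of code of your own. Each camera call takes 0.05 s, during which the arm holds its last target. There are 200 camera calls.

## Working session

There is one attempt and no reset: what is moved stays moved. The work goes in short steps, Python scripts to look and compute and a tool call to move; the robot and the scene stay as the last step left them, time stands still between calls to the robot, and variables do not carry over. Pictures are saved under pics/ and viewed, at most 10 in all, crops included, and the job is handed in when it is done.

Besides the shell and the picture viewer there is one more tool, called after "Emit:" as a command line: name --argument value ..., lists and objects as JSON in quotes. servo_tool: Moves the arm, as the interface text tells. Its arguments: {"type":"object","properties":{"jaw":{"type":"array"},"linear":{"type":"array"},"dr":{"type":"array"},"grip_force":{"type":"number"}},"required":["jaw","linear","dr"]}

```bash
mkdir -p pics; cat >h.py <<'E'
from plant import robot, viewer, finder
import numpy as np, cv2
from scipy.spatial.transform import Rotation as Rn
def toworld(cam,p,s=None):
    c=viewer.camera_info(cam)
    if cam=="wrist":
        H=np.array(c["hand_eye"]); t=H[:3,:3]@np.array(p)+H[:3,3]
        return Rn.from_rotvec(s["tcp_rot"]).as_matrix()@t+np.array(s["tool_pos"])
    return np.array(c["R"]).T@(np.array(p)-np.array(c["t"]))
E
python3 - <<'E'
from h import *
np.set_printoptions(precision=4,suppress=True)
print(robot.state())
for c in ["top","side"]:
    im=viewer.grab_frame(c); cv2.imwrite(f"pics/{c}0.png",im)
    for q in ["stand","plunger","lid_handle","mallet","mallet_grip","cast_1","mixing_bowl","bur_stand","dappen_dish"]:
        r=finder.mark_of(c,q)
        print(c,q,[(round(d["confidence"],2),toworld(c,d["xyz"])) for d in r[:2]])
E
```

```text
{'time': 0.0, 'q': array([-1.166 ,  0.1264, -0.0406,  1.4054, -0.    ,  1.5708]), 'dq': array([-0.0005, -0.0004,  0.0005, -0.0013,  0.0002, -0.0009]), 'effort': array([ -0.0006, -43.5901,  35.2932,   0.0171,  -0.0002,   0.    ]), 'tool_pos': array([ 0.2067, -0.4825,  0.4039]), 'tcp_rot': array([-3.0759, -0.6312,  0.0005]), 'force': array([-0.5192,  0.4246, -0.9956]), 'moment': array([0.0385, 0.0401, 0.0213]), 'finger_force': 0.0, 'finger_gap': 0.0849383876347735}
top stand [(0.85, array([0.5568, 0.1596, 0.0003]))]
top plunger [(0.43, array([0.4767, 0.1466, 0.0843]))]
top lid_handle [(0.93, array([0.5603, 0.1522, 0.1105]))]
top mallet [(0.84, array([ 0.5706, -0.1252, -0.0026]))]
top mallet_grip [(0.61, array([ 0.5146, -0.1187,  0.0254]))]
top cast_1 [(0.92, array([ 0.6393,  0.3801, -0.0011]))]
top mixing_bowl [(0.96, array([0.4591, 0.4123, 0.0007]))]
top bur_stand [(0.67, array([ 0.6471, -0.2442, -0.0037]))]
top dappen_dish [(0.45, array([ 0.5559,  0.3822, -0.005 ]))]
side stand [(0.92, array([0.5594, 0.1543, 0.0004]))]
side plunger [(0.65, array([0.4756, 0.1446, 0.0853]))]
side lid_handle [(0.73, array([0.5645, 0.1506, 0.1104]))]
side mallet [(0.73, array([ 0.5744, -0.1277,  0.0001]))]
side mallet_grip [(0.75, array([ 0.5196, -0.121 ,  0.0268]))]
side cast_1 [(0.57, array([ 0.6436,  0.3812, -0.0022]))]
side mixing_bowl [(0.78, array([0.4603, 0.4044, 0.001 ])), (0.69, array([ 0.6478, -0.2519,  0.0042]))]
side bur_stand [(0.64, array([ 0.6492, -0.254 ,  0.002 ]))]
side dappen_dish [(0.7, array([ 0.5521,  0.3783, -0.002 ])), (0.53, array([0.5645, 0.1545, 0.0414]))]
```

View pics/top0.png

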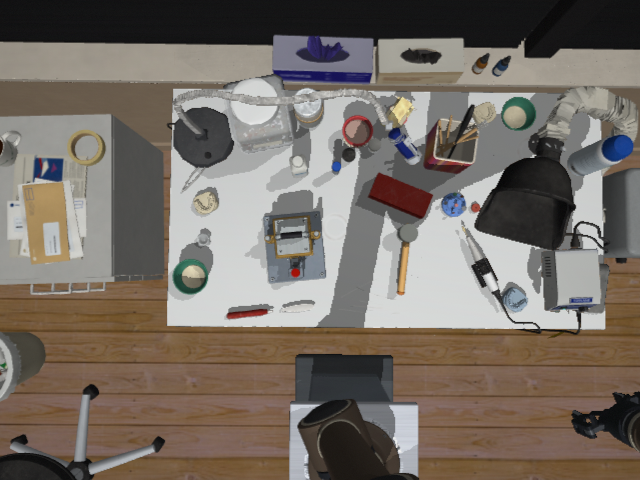

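View pics/side0.png

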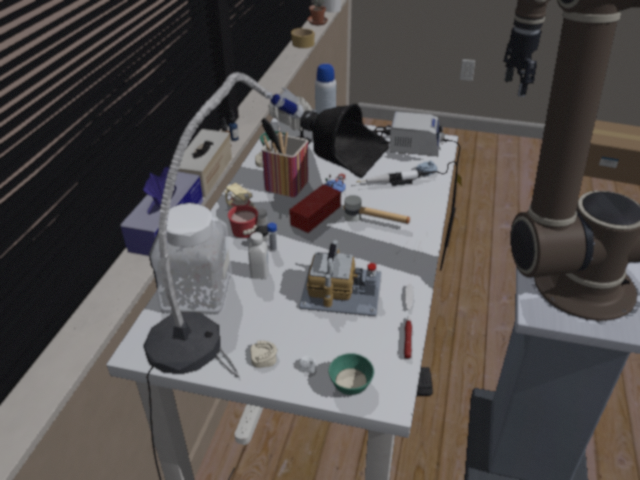

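```bash
python3 - <<'E'
from h import *
import math
im={c:viewer.grab_frame(c) for c in["top"]}
c=viewer.camera_info("top");R=np.array(c["R"]);t=np.array(c["t"])
def plane(uv,z):
    d=R.T@np.array([(uv[0]-c["cx"])/c["fx"],(uv[1]-c["cy"])/c["fy"],1]);o=-R.T@t
    return o+d*(z-o[2])/d[2]
for q,z in [("mallet",.038),("lid_handle",.077),("plunger",.084)]:
    for m in finder.outline_of("top",q)[:1]:
        cn=max(cv2.findContours(m["mask"].astype("uint8"),0,1)[0],key=cv2.contourArea)
        b=cv2.boxPoints(cv2.minAreaRect(cn)); print(q,m["confidence"],b.round().tolist())
        print(np.array([plane(p,z) for p in b]).round(4).tolist())
s=robot.state();print(Rn.from_rotvec(s["tcp_rot"]).as_matrix().round(3))
print(-R.T@t)
E
```

```text
mallet 0.71 [[382.0, 289.0], [399.0, 221.0], [420.0, 226.0], [402.0, 295.0]]
[[0.4322, -0.0621, 0.038], [0.6006, -0.1045, 0.038], [0.5882, -0.155, 0.038], [0.42, -0.1122, 0.038]]
lid_handle 0.88 [[263.0, 220.0], [315.0, 213.0], [320.0, 254.0], [268.0, 261.0]]
[[0.5969, 0.2261, 0.077], [0.6136, 0.1024, 0.077], [0.5158, 0.0892, 0.077], [0.4993, 0.2124, 0.077]]
plunger 0.37 [[291.0, 268.0], [299.0, 268.0], [299.0, 276.0], [291.0, 276.0]]
[[0.4824, 0.1582, 0.084], [0.4826, 0.1392, 0.084], [0.4637, 0.139, 0.084], [0.4635, 0.1579, 0.084]]
[[ 0.919  0.394  0.   ]
 [ 0.394 -0.919 -0.   ]
 [-0.     0.    -1.   ]]
[0.4755725  0.07891607 1.39169553]
```

The top view shows the stand at about (295,245) px, with the red plunger at (296,272). The mallet head is at (407,232), its handle running down to (402,293). The bystanders lie at the left and at (453,205). The networks' results agree with the picture. I'll hover over the mallet now.

Emit:
servo_tool --jaw '[1, 1, 1, 1, 1, 1, 1, 1, 1, 1, 1, 1]' --linear '[[0.3, 0.36, -0.1], [0.3, 0.36, -0.1], [0.3, 0.36, -0.1], [0.3, 0.36, -0.1], [0.3, 0.36, -0.1], [0.3, 0.36, -0.1], [0.3, 0.36, -0.1], [0.3, 0.36, -0.1], [0.3, 0.36, -0.1], [0.3, 0.36, -0.1], [0.3, 0.36, -0.1], [0.3, 0.36, -0.1]]' --dr '[[0, 0, 2.63], [0, 0, 2.63], [0, 0, 2.63], [0, 0, 2.63], [0, 0, 2.63], [0, 0, 2.63], [0, 0, 2.63], [0, 0, 2.63], [0, 0, 2.63], [0, 0, 2.63], [0, 0, 2.63], [0, 0, 2.63]]'

```text
time: 2.4
tool_pos: [0.5074, -0.1213, 0.3041]
tcp_rot: [-1.406, -2.808, 0.0]
force: [-0.3, -0.1, -0.4]
finger_gap: 0.0853
finger_force: 0.0
```

Emit:
servo_tool --jaw '[1, 1, 1, 1, 1, 1]' --linear '[[0, 0, 0], [0, 0, 0], [0, 0, 0], [0, 0, 0], [0, 0, 0], [0, 0, 0]]' --dr '[[0, 0, 0.82], [0, 0, 0.82], [0, 0, 0.82], [0, 0, 0.82], [0, 0, 0.82], [0, 0, 0.82]]'

```text
time: 3.0
tool_pos: [0.5068, -0.1225, 0.3047]
tcp_rot: [0.176, 3.137, -0.0]
force: [-0.6, 0.0, 0.2]
finger_gap: 0.0851
finger_force: 0.0
```

```bash
python3 - <<'E'
from h import *
np.set_printoptions(precision=4,suppress=True)
s=robot.state(); im=viewer.grab_frame("wrist"); cv2.imwrite("pics/w1.png",im)
print(s["tool_pos"],s["q"],Rn.from_rotvec(s["tcp_rot"]).as_matrix())
for q in ["mallet","mallet_grip","plunger","lid_handle"]:
    print(q,[(round(d["confidence"],2),toworld("wrist",d["xyz"],s)) for d in finder.mark_of("wrist",q)[:2]])
c=viewer.camera_info("wrist");H=np.array(c["hand_eye"])
def ray(uv,z):
    d=np.array([uv[0]-c["cx"],uv[1]-c["cy"]]);r=np.hypot(*d);th=r/c["fx"]
    v=np.array([*(np.sin(th)*d/r),np.cos(th)])
    o=toworld("wrist",[0,0,0],s); w=toworld("wrist",v,s)-o
    return o+w*(z-o[2])/w[2]
m=finder.outline_of("wrist","mallet")[0]
ys,xs=np.nonzero(m["mask"]);print(m["confidence"],xs.min(),xs.max(),ys.min(),ys.max(),len(xs))
P=np.array([ray((x,y),.038)[:2] for x,y in zip(xs,ys)])
h=P[P[:,0]<0.535]
print(P.min(0),P.max(0)); 
for lo in np.arange(.42,.54,.02):
    k=P[(P[:,0]>lo)&(P[:,0]<lo+.02)]
    if len(k): print(round(lo+.01,2),k[:,1].min(),k[:,1].max())
print(c)
E
```

```text
[ 0.5068 -0.1225  0.3047] [-0.2372  0.1377 -0.2455  1.1876 -0.     -0.1251] [[-0.9937  0.1119  0.    ]
 [ 0.1119  0.9937 -0.    ]
 [-0.     -0.     -1.    ]]
mallet [(0.79, array([ 0.5746, -0.1257,  0.0013]))]
mallet_grip [(0.98, array([ 0.5157, -0.1219,  0.0277]))]
plunger []
lid_handle []
0.64 290 353 109 362 8439Traceback (most recent call last):
  File "<stdin>", line 15, in <module>
  File "<stdin>", line 11, in ray
  File "h.py", line 5, in toworld
    c=viewer.camera_info(cam)
ValueError: time passes only in moves, steps and waits
```

View pics/w1.png

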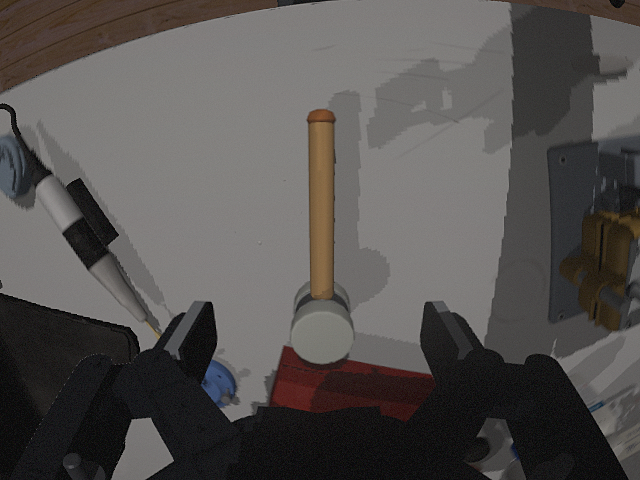

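The wrist picture shows the mallet handle lined up on the tool's centre line: axis at px x≈321, head at (323,325). The red box is just behind the head. I'll descend and grip.

Emit:
servo_tool --jaw '[1, 1, 1, 1, -1, -1, -1, -1, -1, -1]' --linear '[[0.009, 0.0, -0.05], [0.009, 0.0, -0.1], [0.009, 0.0, -0.121], [0.009, 0.0, -0.121], [0.009, 0.0, -0.121], [0.009, 0.0, -0.121], [0.009, 0.0, -0.121], [0.009, 0.0, -0.121], [0.009, 0.0, -0.121], [0.009, 0.0, -0.121]]' --dr '[[0, 0, 0], [0, 0, 0], [0, 0, 0], [0, 0, 0], [0, 0, 0], [0, 0, 0], [0, 0, 0], [0, 0, 0], [0, 0, 0], [0, 0, 0]]' --grip_force 110

```text
time: 4.3
tool_pos: [0.5161, -0.1226, 0.1849]
tcp_rot: [0.183, 3.134, -0.0]
force: [-0.7, 1.9, 5.4]
finger_gap: 0.0154
finger_force: 107.0
```

Emit:
servo_tool --jaw '[-1, -1, -1, -1, -1, -1, -1, -1]' --linear '[[0, 0, 0.03], [0, 0, 0.07], [-0.03, 0.03, 0.11], [-0.06, 0.07, 0.15], [-0.096, 0.11, 0.155], [-0.096, 0.143, 0.155], [-0.096, 0.143, 0.155], [-0.096, 0.143, 0.155]]' --dr '[[0, 0, 0], [0, 0, 0], [0, 0, 0.1], [0, 0, 0.21], [0, 0, 0.21], [0, 0, 0.21], [0, 0, 0.21], [0, 0, 0.21]]'

```text
time: 5.1
tool_pos: [0.4193, 0.0215, 0.3391]
tcp_rot: [-0.151, 3.137, -0.001]
force: [0.8, 0.3, -1.7]
finger_gap: 0.0148
finger_force: 108.0
```

```bash
python3 - <<'E'
from h import *
np.set_printoptions(precision=4,suppress=True)
s=robot.state(); im=viewer.grab_frame("wrist"); cv2.imwrite("pics/w2.png",im)
print(s["tool_pos"],s["q"],s["force"],s["moment"]);print(Rn.from_rotvec(s["tcp_rot"]).as_matrix())
for q in ["mallet","mallet_grip","plunger","lid_handle","stand","upper_half"]:
    r=finder.mark_of("wrist",q)[:2];ii=finder
    print(q,[(round(d["confidence"],2),np.array(d["xyz"])) for d in r])
E
cat >>h.py <<'E'
np.set_printoptions(precision=4,suppress=True)
E
python3 - <<'E'
from h import *
s=robot.state();print(viewer.camera_info("wrist"))
for p in []: pass
E
```

```text
[0.4193 0.0215 0.3391] [ 0.0513 -0.0646 -0.3804  1.2541 -0.0004 -0.045 ] [ 0.7967  0.279  -1.7226] [-0.0505  0.0966  0.0161]
[[-0.9954 -0.0962  0.001 ]
 [-0.0962  0.9954 -0.0003]
 [-0.001  -0.0004 -1.    ]]
mallet [(0.95, array([0.002 , 0.0801, 0.1853])), (0.34, array([0.3757, 0.0552, 0.3369]))]
mallet_grip [(0.69, array([-0.0002,  0.0365,  0.1441]))]
plunger [(0.58, array([0.1195, 0.0677, 0.2603]))]
lid_handle []
stand []
upper_half [(0.82, array([0.1156, 0.1391, 0.3219]))]
{'fx': 371.64829954431775, 'fy': 371.64829954431775, 'cx': 318.18437439271696, 'cy': 236.3969882098234, 'hand_eye': array([[ 0.0001, -0.9532, -0.3024,  0.0779],
       [ 1.    ,  0.0006, -0.0014,  0.0008],
       [ 0.0016, -0.3023,  0.9532,  0.0309],
       [ 0.    ,  0.    ,  0.    ,  1.    ]])}
```

View pics/w2.png

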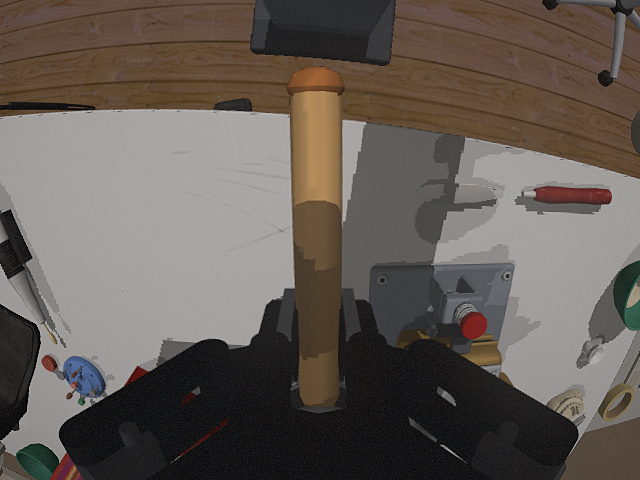

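The wrist picture shows the mallet held, its handle running from (316,80) to (318,405). The red plunger is at (473,325) and the base plate's front holes are at (382,280) and (508,276).

```bash
cat >>h.py <<'E'
def ray(uv,z,s):
    c=viewer.camera_info("wrist"); d=np.array([uv[0]-c["cx"],uv[1]-c["cy"]]);r=np.hypot(*d);th=r/c["fx"]
    v=np.array([*(np.sin(th)*d/r),np.cos(th)])
    o=toworld("wrist",[0,0,0],s); w=toworld("wrist",v,s)-o
    return o+w*(z-o[2])/w[2]
E
python3 - <<'E'
from h import *
s=robot.state()
for n,p in [("mallet",(0.002,0.0801,0.1853)),("grip",(-.0002,.0365,.1441)),("pl",(.1195,.0677,.2603)),("up",(.1156,.1391,.3219))]: print(n,toworld("wrist",p,s))
im=cv2.imread("pics/w2.png").astype(int); b,g,r=im[...,0],im[...,1],im[...,2]
m=(r>110)&(g<70)&(b<70); m[:, :440]=0; m[:,510:]=0; m[:290]=0;m[360:]=0
ys,xs=np.nonzero(m);print(xs.min(),xs.max(),ys.min(),ys.max())
print("plunger",ray(((xs.min()+xs.max())/2,(ys.min()+ys.max())/2),.082,s))
a=ray((382,280),.01,s);b=ray((508,276),.01,s);print(a,b,"yaw",np.degrees(np.arctan2(-(b-a)[0],(b-a)[1])))
E
```

```text
mallet [0.474  0.0271 0.1549]
grip [0.4204 0.02   0.181 ]
pl [0.474  0.145  0.0795]
up [0.5606 0.1489 0.0423]
463 486 315 338
plunger [0.4736 0.1432 0.082 ]
[0.4712 0.0813 0.01  ] [0.4591 0.2064 0.01  ] yaw 5.536994017996105
```

Emit:
servo_tool --jaw '[-1, -1, -1, -1, -1, -1, -1, -1, -1, -1]' --linear '[[0, 0.04, 0], [0, 0.08, 0], [0, 0.1175, -0.01], [0, 0.1175, -0.04], [0, 0.1175, -0.06], [0, 0.1175, -0.066], [0, 0.1175, -0.071], [0, 0.1175, -0.075], [0, 0.1175, -0.078], [0, 0.1175, -0.08]]' --dr '[[0, 0, 0], [0, 0, 0], [0, 0, 0], [0, 0, 0], [0, 0, 0], [0, 0, 0], [0, 0, 0], [0, 0, 0], [0, 0, 0], [0, 0, 0]]'

```text
time: 6.45
tool_pos: [0.4201, 0.1377, 0.2595]
tcp_rot: [-0.145, 3.137, 0.0]
force: [-3.7, -2.2, 4.9]
finger_gap: 0.0149
finger_force: 109.1
```

Emit:
servo_tool --jaw '[-1, -1, -1, -1]' --linear '[[0, 0, -0.002], [0, 0, -0.004], [0, 0, -0.005], [0, 0, -0.005]]' --dr '[[0, 0, 0], [0, 0, 0], [0, 0, 0], [0, 0, 0]]'

```text
time: 6.85
tool_pos: [0.4197, 0.1377, 0.2561]
tcp_rot: [-0.146, 3.136, -0.0]
force: [-9.8, -4.2, 20.7]
finger_gap: 0.0152
finger_force: 111.7
```

Emit:
servo_tool --jaw '[-1, -1, -1, -1, -1, -1]' --linear '[[0, 0, 0.02], [0, 0, 0.06], [0, -0.04, 0.09], [0, -0.09, 0.09], [0, -0.12, 0.09], [0, -0.12, 0.09]]' --dr '[[0, 0, 0], [0, 0, 0], [0, 0, 0], [0, 0, 0], [0, 0, 0], [0, 0, 0]]'

```text
time: 7.45
tool_pos: [0.4199, 0.0153, 0.344]
tcp_rot: [-0.139, 3.137, -0.001]
force: [-0.3, 0.4, -1.3]
finger_gap: 0.0149
finger_force: 108.2
```

```bash
python3 - <<'E'
from h import *
s=robot.state();print(s["tool_pos"],s["force"]); im=viewer.grab_frame("wrist"); cv2.imwrite("pics/w3.png",im[230:420,340:600])
sd=viewer.grab_frame("side")
b=np.vstack([cv2.resize(im[230:420,360:560],(600,570)[:2]) ])
c=cv2.resize(sd[220:330,280:420],(600,471))
cv2.imwrite("pics/cmp.png",cv2.resize(np.hstack([cv2.resize(b,(400,380)),cv2.resize(c,(400,380))]),(800,380)))
for cam in ["wrist","side"]:
    print([(d["confidence"],toworld(cam,d["xyz"],s)) for d in finder.mark_of(cam,"plunger")])
print([(d["confidence"],toworld("wrist",d["xyz"],s)) for d in finder.mark_of("wrist","mallet")])
E
```

```text
[0.4199 0.0153 0.344 ] [-0.3491  0.4277 -1.3236]
[(0.82, array([0.4695, 0.1461, 0.0683])), (0.24, array([ 0.6532, -0.2531,  0.0041]))]
[(0.52, array([0.4753, 0.1469, 0.072 ]))]
[(0.92, array([0.4792, 0.024 , 0.1594]))]
```

View pics/cmp.png

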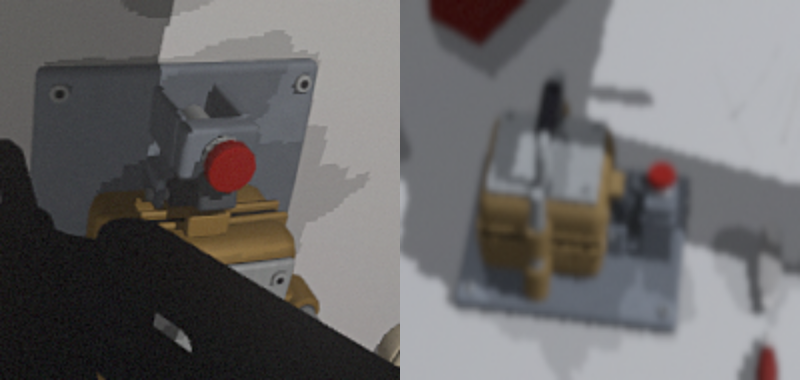

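The plunger now measures z≈0.072, against 0.084 before, so it is fully down. In the side crop the hook is swung off the upper half. I'll lay the mallet back on the open table.

Emit:
servo_tool --jaw '[-1, -1, -1, -1, -1, -1, -1, -1]' --linear '[[0.01, -0.045, 0], [0.03, -0.09, -0.02], [0.04, -0.135, -0.06], [0.04, -0.135, -0.1], [0.04, -0.135, -0.135], [0.04, -0.135, -0.15], [0.04, -0.135, -0.157], [0.04, -0.135, -0.159]]' --dr '[[0, 0, 0], [0, 0, 0], [0, 0, 0], [0, 0, 0], [0, 0, 0], [0, 0, 0], [0, 0, 0], [0, 0, 0]]'

```text
time: 8.5
tool_pos: [0.4596, -0.1161, 0.185]
tcp_rot: [0.149, -3.137, -0.001]
force: [-3.9, 0.6, 7.4]
finger_gap: 0.0152
finger_force: 109.8
```

Emit:
servo_tool --jaw '[0, 0.6, 1, 1, 1, 1, 1, 1, 1, 1, 1, 1]' --linear '[[0, 0, 0.001], [0, 0, 0.001], [0, 0, 0.001], [0, 0, 0.03], [0, 0, 0.08], [0.02, 0.02, 0.12], [0.04, 0.06, 0.16], [0.06, 0.1, 0.18], [0.08, 0.14, 0.18], [0.1, 0.18, 0.18], [0.1, 0.225, 0.18], [0.1, 0.266, 0.18]]' --dr '[[0, 0, 0], [0, 0, 0], [0, 0, 0], [0, 0, 0], [0, 0, 0.1], [0, 0, 0.25], [0, 0, 0.4], [0, 0, 0.55], [0, 0, 0.7], [0, 0, 0.85], [0, 0, 1.0], [0, 0, 1.15]]'

```text
time: 9.7
tool_pos: [0.5601, 0.1513, 0.3649]
tcp_rot: [-1.838, 2.547, -0.0]
force: [0.3, 0.1, -0.1]
finger_gap: 0.0858
finger_force: 0.0
```

Emit:
servo_tool --jaw '[1, 1, 1, 1, 1]' --linear '[[0, 0, 0], [0, 0, 0], [0, 0, 0], [0, 0, 0], [0, 0, 0]]' --dr '[[0, 0, 0.15], [0, 0, 0.3], [0, 0, 0.42], [0, 0, 0.42], [0, 0, 0.42]]'

```text
time: 10.2
tool_pos: [0.5598, 0.1491, 0.365]
tcp_rot: [-2.318, 2.119, -0.0]
force: [0.1, 0.2, 0.4]
finger_gap: 0.0855
finger_force: 0.0
```

```bash
python3 - <<'E'
from h import *
s=robot.state();print(s["time"],s["tool_pos"],s["q"],s["force"]); im=viewer.grab_frame("wrist"); cv2.imwrite("pics/w4.png",im)
print(Rn.from_rotvec(s["tcp_rot"]).as_matrix())
R={q:[(round(d["confidence"],2),d["xyz"]) for d in finder.mark_of("wrist",q)[:1]] for q in ["lid_handle","stand","upper_half","plunger"]}
viewer.grab_frame("top"); m=[(d["confidence"],toworld("top",d["xyz"])) for d in finder.mark_of("top","mallet")[:1]]
print(R,m)
E
python3 - <<'E'
from h import *
E
```

```text
10.2 [0.5598 0.1491 0.365 ] [ 0.2602  0.2308  0.0003  1.3397  0.     -1.4002] [0.1285 0.2076 0.4146]
[[ 0.0895 -0.996   0.0005]
 [-0.996  -0.0895  0.0002]
 [-0.0001 -0.0006 -1.    ]]
{'lid_handle': [(0.91, [-0.0045, 0.0118, 0.2404])], 'stand': [(0.91, [-0.0038, -0.0209, 0.343])], 'upper_half': [(0.56, [-0.0052, -0.0117, 0.3017])], 'plunger': [(0.58, [0.0865, -0.003, 0.2768])]} [(0.86, array([ 0.5171, -0.1093, -0.0052]))]
```

View pics/w4.png

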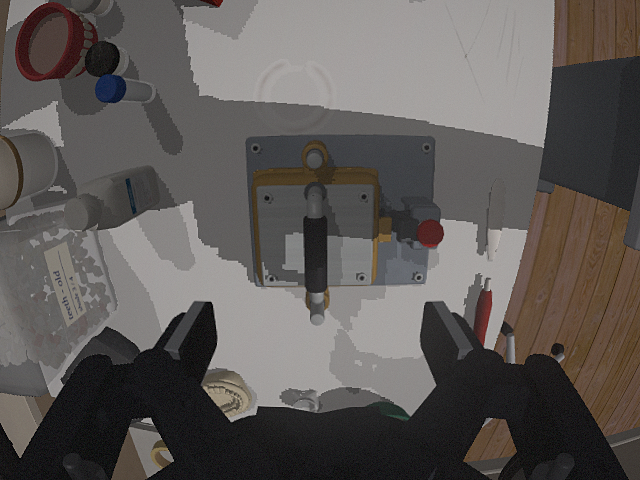

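The wrist picture shows the black bar at (315,255), vertical in the picture and so aligned with the grip. The hook is off the upper half, and the mallet stands at (0.517,-0.109).

```bash
python3 - <<'E'
from h import *
s=robot.state()
for p in [[-0.0045, 0.0118, 0.2404],[-0.0038, -0.0209, 0.343],[0.0865, -0.003, 0.2768]]: print(toworld("wrist",p,s))
for uv in [(315.5,218),(315.5,255),(315.5,292)]: print(ray(uv,.11,s))
E
```

```text
[0.5631 0.1562 0.1082]
[0.5624 0.1558 0.0005]
[0.4728 0.1447 0.069 ]
[0.5626 0.1311 0.11  ]
[0.5604 0.1555 0.11  ]
[0.5581 0.1818 0.11  ]
```

Emit:
servo_tool --jaw '[1, 1, 1, 1, -1, -1, -1, -1, -1, -1]' --linear '[[0.002, 0.0055, -0.04], [0.002, 0.0055, -0.08], [0.002, 0.0055, -0.101], [0.002, 0.0055, -0.101], [0.002, 0.0055, -0.101], [0.002, 0.0055, -0.101], [0.002, 0.0055, -0.101], [0.002, 0.0055, -0.101], [0.002, 0.0055, -0.101], [0.002, 0.0055, -0.101]]' --dr '[[0, 0, 0], [0, 0, 0], [0, 0, 0], [0, 0, 0], [0, 0, 0], [0, 0, 0], [0, 0, 0], [0, 0, 0], [0, 0, 0], [0, 0, 0]]' --grip_force 80

```text
time: 11.55
tool_pos: [0.5614, 0.1544, 0.2648]
tcp_rot: [-2.322, 2.116, 0.0]
force: [-4.2, -1.5, 6.5]
finger_gap: 0.0126
finger_force: 77.9
```

Emit:
servo_tool --jaw '[-1, -1, -1, -1, -1, -1]' --linear '[[0, 0, 0.001], [0, 0, 0.002], [0, 0, 0.003], [0, 0, 0.004], [0, 0, 0.004], [0, 0, 0.004]]' --dr '[[0, 0, 0], [0, 0, 0], [0, 0, 0], [0, 0, 0], [0, 0, 0], [0, 0, 0]]'

```text
time: 12.15
tool_pos: [0.5616, 0.1545, 0.2665]
tcp_rot: [2.321, -2.115, -0.002]
force: [2.7, 1.7, -15.2]
finger_gap: 0.0124
finger_force: 78.1
```

Emit:
servo_tool --jaw '[-1, -1, -1, -1, -1, -1]' --linear '[[0, 0, 0.001], [0, 0, 0.002], [0, 0, 0.003], [0, 0, 0.004], [0, 0, 0.004], [0, 0, 0.004]]' --dr '[[0, 0, 0], [0, 0, 0], [0, 0, 0], [0, 0, 0], [0, 0, 0], [0, 0, 0]]'

```text
time: 12.75
tool_pos: [0.5614, 0.1544, 0.2722]
tcp_rot: [-2.322, 2.116, 0.0]
force: [-3.4, 1.8, -5.5]
finger_gap: 0.0123
finger_force: 79.2
```

Emit:
servo_tool --jaw '[-1, -1, -1, -1, -1, -1, -1]' --linear '[[0, 0, 0.002], [0, 0, 0.004], [0, 0, 0.006], [0, 0, 0.0075], [0, 0, 0.0075], [0, 0, 0.0075], [0, 0, 0.0075]]' --dr '[[0, 0, 0], [0, 0, 0], [0, 0, 0], [0, 0, 0], [0, 0, 0], [0, 0, 0], [0, 0, 0]]'

```text
time: 13.45
tool_pos: [0.5615, 0.1544, 0.2792]
tcp_rot: [2.321, -2.116, -0.001]
force: [-5.7, 1.1, -5.1]
finger_gap: 0.0128
finger_force: 79.3
```

```bash
python3 - <<'E'
from h import *
s=robot.state();print(s["time"],s["tool_pos"],s["force"],s["finger_gap"])
im=viewer.grab_frame("side")
a=cv2.imread("pics/side0.png")[220:330,270:430]
cv2.imwrite("pics/cmp2.png",np.hstack([cv2.resize(x,(400,275)) for x in (a,im[220:330,270:430])]))
for q in ["upper_half","lid_handle","cast_1","mixing_bowl","bur_stand","dappen_dish","mallet"]:
    print(q,[(round(d["confidence"],2),toworld("side",d["xyz"])) for d in finder.mark_of("side",q)[:1]])
E
```

```text
13.45 [0.5615 0.1544 0.2792] [-5.7064  1.0685 -5.0646] 0.012771186413506918
upper_half [(0.87, array([0.5676, 0.157 , 0.0587]))]
lid_handle [(0.59, array([0.5616, 0.1499, 0.125 ]))]
cast_1 [(0.69, array([ 0.6457,  0.3803, -0.0029]))]
mixing_bowl []
bur_stand [(0.49, array([0.5615, 0.1539, 0.1221]))]
dappen_dish [(0.55, array([ 0.5546,  0.3784, -0.0016]))]
mallet [(0.63, array([ 0.5207, -0.1102, -0.0039]))]
```

View pics/cmp2.png

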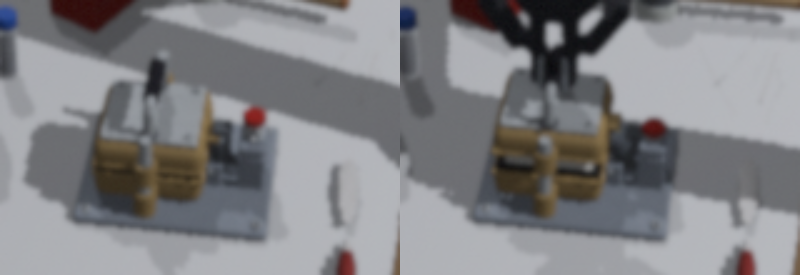

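The side crops show a clear gap between the halves. The upper half is at z≈0.0587, about 15 mm open, and the bystanders the camera found are where they were. I'll hand it in.

```bash
python3 -c "
from h import *
print(robot.close_job())"
```

```text
the job is handed in; nothing more can be done
None
```

The job is handed in: I pressed the plunger fully down with the mallet so the hook came off, laid the mallet back on the table clear of the stand, and broke the seal; the arm is still holding the upper half about 15 mm open. The last camera check found the cast and the glass dish in place but did not pick up the bowl or the bur stand; the arm did not go near either.

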